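Seat a valve block in its locating fixture and latch it

TASK

Push the aluminium valve block across the fixture plate into the corner, so that its long side lies flat against the long fence and its end is against the short end stop. Then swing the steel latch bar fully shut behind it by pushing it, and take the hand clear. Only push with the fingers: do not grip, lift or tip the block or grip the latch, and leave the brass adaptor, bearing and tin where they are.

Things in the scene. Friction and masses are not known exactly. Their poses are not given: they have to be found in the camera images.
- fixture: Dark steel base plate screwed to the bench, 270 (x) by 380 (y) by 12 mm thick; origin at the centre of its underside, its top is at z = 12 mm. Two steel bars on it, both 28 mm high above the plate and 22 mm thick, make an inside corner (see the corner point). A block seated in the corner has its origin at x = +60, y = +70 mm in the fixture's frame.
- corner (a point): Inside corner of the two bars, on the plate's top, at x = +90, y = +120 mm in the fixture's frame and with the same axes. The long fence is on the far side: its inner face runs from the corner 270 mm to -y (and 22 mm to +y). The short end stop is on the left: its inner face runs from the corner 42 mm to -x.
- pivot (a point): Upright pivot axis of the latch, on the plate's top, at x = +19, y = +135 mm in the fixture's frame; a round steel boss 24 mm across, 22 mm high (with a small pin to 28 mm).
- block: Solid aluminium valve block, about 0.5 to 0.9 kg, 60 (x) by 100 (y) by 45 mm high, with dark port holes on its top; origin at the centre of its underside. It lies loose on the plate, up to 30 degrees off square either way, its long side (along its y) roughly facing the long fence.
- latch (a joint): Angle of the latch bar, rad: 0 with the bar pointing from its pivot to the fixture's -x, growing anticlockwise seen from above; 1.57 is fully shut (dead stop), the bar pointing to the fixture's -y across the near long side of the seated block, 4 mm off it. Starts open, between -0.5 and 0.3. Slightly stiff hinge (about 1 N at the bar's end moves it); it stays where it is left.
- latch_end (a point): Point in the steel latch bar 80 mm from the pivot axis, at half the bar's height (27 mm above the bench). The bar is 14 mm wide and 14 mm high (its underside 8 mm above the plate), and ends 12 mm beyond this point. The point's x axis points from the bar's end to the pivot; shutting the latch moves the point along the point's -y.
- adaptor: Bystander: upright brass pipe adaptor, 36 mm across, 45 mm high, standing on the plate near its right near corner; origin at the centre of its underside.
- bearing: Bystander: steel ball bearing lying flat on the bench to the right, 52 mm across, 16 mm high; origin at the centre of its underside.
- tin: Bystander: round white tin, 60 mm across, 75 mm high, standing on the bench to the left; origin at the centre of its underside.
Mind the look-alikes: they are no part of the job. What is shaped like the block but orange or pink is not meant.

How it is judged:
On the way, in this order (a step that is already met when the one before it is completed fails the run):
1. the block is in the corner, against the long fence and the end stop, with the latch still open (x of block in the frame of fixture between 0.057 and 0.063 m and y of block in the frame of fixture between 0.067 and 0.073 m and angle between the x axis of block and the x axis of fixture, either way round below 0.045 rad and height (world z) of block below 0.016 m and angle between block's own z axis and vertical below 0.04 rad and value of joint latch below 1 rad), for 0.1 s.
2. the latch is swung shut (value of joint latch above 1.5 rad), for 0.1 s.
At the end, for the whole second after the job is handed in: The block lies flat on the plate at rest, within 3 mm of both the long fence and the end stop and within 0.045 rad of square, the latch is at more than 1.5 rad, and the adaptor, bearing and tin are within 15 mm of where they stood (x of block in the frame of fixture between 0.057 and 0.063 m and y of block in the frame of fixture between 0.067 and 0.073 m and angle between the x axis of block and the x axis of fixture, either way round below 0.045 rad and height (world z) of block below 0.016 m and angle between block's own z axis and vertical below 0.04 rad and value of joint latch above 1.5 rad and linear speed of block below 0.01 m/s and distance of each of adaptor, bearing, tin from where it was at the start of the episode below 0.015 m); the robot touches nothing.
It fails at once if the block is lifted (8 mm off the plate) or tipped (0.15 rad) (height (world z) of block above 0.02 m or angle between block's own z axis and vertical above 0.15 rad).
It fails at once if the block is taken between the fingers (x of the grasp point in the frame of block between -0.026 and 0.026 m and y of the grasp point in the frame of block between -0.046 and 0.046 m and z of the grasp point in the frame of block below 0.056 m and contact force between the fingers and block above 0.5 N).
It fails at once if the latch bar is taken between the fingers (x of the grasp point in the frame of latch_end between -0.03 and 0.03 m and y of the grasp point in the frame of latch_end between -0.006 and 0.006 m and z of the grasp point in the frame of latch_end below 0.019 m and contact force between the fingers and fixture above 0.3 N).
It fails at once if the adaptor, bearing or tin is moved by more than 15 mm (distance of any of adaptor, bearing, tin from where it was at the start of the episode above 0.015 m).
It also fails if it takes over 64 s, if anything falls off the work surface, if the arm or the gripper's body presses on something with over 40 N, if the wrist force passes 120 N, or if a joint passes its speed limit or range.

ROBOT

A 7-joint arm with a two-finger parallel gripper is mounted at the origin on the work surface. World frame = base frame: x ahead of the robot, y to its left, z up, the work surface at z = 0. Lengths are in m, angles in rad, forces in N, time in s.
With the tool pointing down it reaches from about 0.425 to 0.925 m from the base axis. Payload 6.8 kg.
Tool frame: the origin (TCP) lies at the centre of the arm's flange, where the gripper is bolted on; the fingertips stand 173 mm ahead of it and the grasp point (between the pads) lies 155 mm ahead of it (bot.grasp_offset is the distance from the TCP to the grasp point, in m); y points along the fingers, z is the direction in which the jaws open and shut, and the axes are right-handed (so a half turn about y gives the same grasp; the last joint's range is limited). The gripper opens to 85 mm and grips with 20 to 120 N. Pads are 22 mm wide; open, the fingers measure 114 mm over their backs; the gripper's body (76 mm by 85 mm) begins 54 mm behind the grasp point. The pads swing forward as they close: fully open they stand 13 mm farther back than shut.
Start: joints at [1.087, 0.477, 0.022, 1.555, -0.011, 1.109, -0.083], TCP at [0.248, -0.628, 0.405] pointing down, gripper open.
Joint ranges: [-2.96, 2.96], [-0.34, 2.1], [-1.41, 1.46], [0.24, 2.44], [-1.37, 4.51], [0.17, 1.92], [-2.96, 2.96]. Speed limits (rad/s): [2.39, 2.39, 3.14, 3.14, 3.14, 3.14, 3.14].

INTERFACE

Orientations are given as a rotation vector (axis times angle).
In Python, from bench import bot, cams, spotter gives the robot as it stands.
- The arm moves only by the tool play_rows, never from a script. Its argument "commands" is a list of rows, each an object of numbers: "rx", "ry", "rz": the turn, a rotation vector about the tool's x, y, z in degrees; "x", "y", "z": the shift along the tool's x, y, z in mm; "fingers": the closure in counts, from 0 (fully open) to 255 (shut). A call has exactly 5 rows; each row shifts and turns the commanded pose from where the row before left it, along the tool's axes as they then stand; what a row does not reach is not made up. A row lasts 1/8 s, in which the tool goes at most 62.5 mm and 10.7 degrees, less where a joint would pass 70% of its speed; a pose out of reach is approached as far as the arm can. A call is refused whole if a number of a shift passes 62.5 or a number of a turn 10.7, either way. A call with a gripper value outside its range is refused whole. The fingers move at their own pace and stop on an object; "squeeze" is the grip in N (left out, the last holds). Time passes only in rows, so rows that do not move let the fingers close, or fill a call up. It gives the time, the measured TCP pose, the force and the opening at its end, in the units of the state.
- bot.observe(): the state, without advancing time (a new reading comes with each control period).
- cams.snapshot(name): name is "scene" or "top" or "wrist"; returns the picture (480x640x3 uint8, red, green, blue); there is no depth.
- cams.get_calibration(name): a dict with "K" (3x3 intrinsics, pixels), "dist" ([k1, k2, p1, p2, k3] as OpenCV has them; the pictures are not rectified), "position" and "rotation" of the camera in the world. Camera axes: x right, y down, z forward; pixel columns grow to the right and rows downward; lengths in m; the calibration is good to about 2 mm. A picture is of the moment at which its call begins: read the wrist's pose just before it. get_calibration takes no time and is no camera call; for the wrist camera it gives the pose at the moment of the call.
- bot.finish_job(): hands the job in, once; it reports no verdict.
Trained networks look in the newest picture that a camera, given by its name, has taken for a name from the list of things; names that differ only in an ending like _2 or _b are one class to them, and where a whole thing is asked for, a point or a joint stands for the part that bears it (a point fixed in the world has none). Each returns a list of dicts, best first, with "conf" (0 to 1); they miss things now and then, are a little off and sometimes report something else, mostly with a low value. They report only what shows in the picture. A call takes as long as a camera call. They do not tell look-alikes from the thing itself.
- spotter.spot_in(camera, label): "centre" ([column, row] in pixels, amid what is visible of it).
- spotter.cut_out(camera, label): "region" (480x640 bool, what is visible of it) and "centre" ([column, row] in pixels, amid what is visible of it).
The state is a dict: "time_s": time; "joint_positions": joint angles; "qvel": joint speeds; "effort": joint torques, N m; "eef_pos": TCP position; "tcp_rot": TCP orientation; "ft_force": force on the tool from outside, world axes, zero at the start; "ft_torque": the same for the moment, N m; "width": finger opening in m.
Only numpy, scipy, OpenCV 4.12 (cv2) and the standard library are available. Lean on these libraries where they do the work, as an engineer would, in place of code of your own. Each camera call takes 0.05 s, during which the arm holds its last target.

## Working session

There is one attempt and no reset: what is moved stays moved. The work goes in short steps, Python scripts to look and compute and a tool call to move; the robot and the scene stay as the last step left them, time stands still between calls to the robot, and variables do not carry over. Pictures are saved under pics/ and viewed, and the job is handed in when it is done.

Besides the shell and the picture viewer there is one more tool, called as a command line: name --argument value ..., lists and objects as JSON in quotes. play_rows: Moves the arm, as the interface text tells. Its arguments: {"type":"object","properties":{"commands":{"type":"array","items":{"type":"object","properties":{"rx":{"type":"number"},"ry":{"type":"number"},"rz":{"type":"number"},"x":{"type":"number"},"y":{"type":"number"},"z":{"type":"number"},"fingers":{"type":"number"}}}},"squeeze":{"type":"number"}},"required":["commands"]}

```bash
mkdir -p pics; ls
cat > h.py <<'E'
import numpy as np,cv2
from bench import bot,cams,spotter
def snap(n,f):
    im=cams.snapshot(n); cv2.imwrite('pics/'+f,im[:,:,::-1]); return im
E
python3 - <<'E'
from h import *
s=bot.observe(); print({k:np.round(v,3) for k,v in s.items()}, bot.grasp_offset)
for n in ['scene','top']:
    snap(n,n+'0.png'); c=cams.get_calibration(n); print(n,c)
    for l in ['fixture','block','latch','adaptor','bearing','tin']:
        print(l,[(np.round(d['centre']),round(d['conf'],2)) for d in spotter.spot_in(n,l)])
E
```

```text
pics
{'time_s': np.float64(0.0), 'joint_positions': array([ 1.087,  0.478,  0.022,  1.556, -0.011,  1.109, -0.083]), 'qvel': array([ 0.   ,  0.001, -0.   , -0.001, -0.   ,  0.001, -0.   ]), 'effort': array([ 1.0000e-03, -5.9645e+01,  1.6080e+00, -2.8120e+01,  1.2000e-02,
        9.0000e-03, -0.0000e+00]), 'eef_pos': array([ 0.248, -0.628,  0.404]), 'tcp_rot': array([-0.384,  2.018, -2.014]), 'ft_force': array([-0.893, -0.378,  0.59 ]), 'ft_torque': array([0.015, 0.008, 0.003]), 'width': np.float64(0.085)} 0.1547
scene {'K': array([[450.56847447,   0.        , 323.09781626],
       [  0.        , 450.56847447, 250.70257832],
       [  0.        ,   0.        ,   1.        ]]), 'dist': array([-0.02361938,  0.        ,  0.        ,  0.        ,  0.        ]), 'position': array([ 0.90923629, -0.42444641,  0.76070178]), 'rotation': array([-2.30566878, -0.95660256,  0.33173262])}
fixture [(array([363., 286.]), 0.64), (array([272., 288.]), 0.16)]
block [(array([237., 367.]), 0.83), (array([340., 266.]), 0.67)]
latch [(array([398., 233.]), 0.93)]
adaptor [(array([270., 288.]), 0.72)]
bearing [(array([158., 365.]), 0.79), (array([363., 287.]), 0.6), (array([405., 231.]), 0.42)]
tin [(array([434., 175.]), 0.69)]
top {'K': array([[458.75360104,   0.        , 322.96412417],
       [  0.        , 458.75360104, 237.01388047],
       [  0.        ,   0.        ,   1.        ]]), 'dist': array([-0.04454474,  0.        ,  0.        ,  0.        ,  0.        ]), 'position': array([ 0.33283792, -0.00788687,  0.97439446]), 'rotation': array([-1.89445285,  2.32454651, -0.23856657])}
fixture [(array([286., 216.]), 0.86)]
block [(array([432., 195.]), 0.83), (array([391., 318.]), 0.69), (array([312., 231.]), 0.61)]
latch [(array([229., 233.]), 0.55)]
adaptor [(array([377., 245.]), 0.58)]
bearing [(array([484., 244.]), 0.72)]
tin [(array([144., 274.]), 0.73)]
```

View pics/scene0.png

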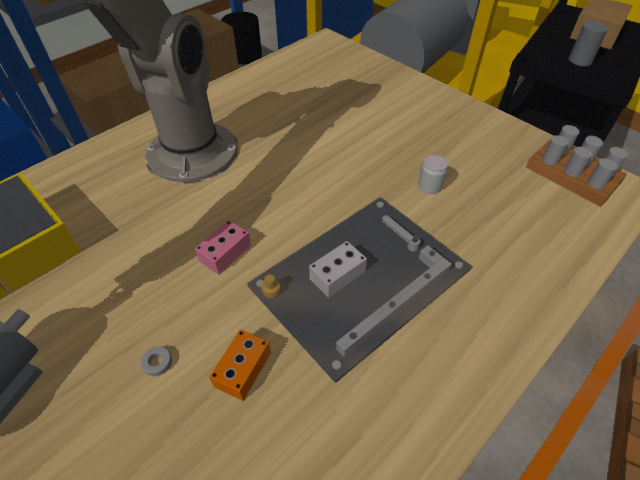

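View pics/top0.png

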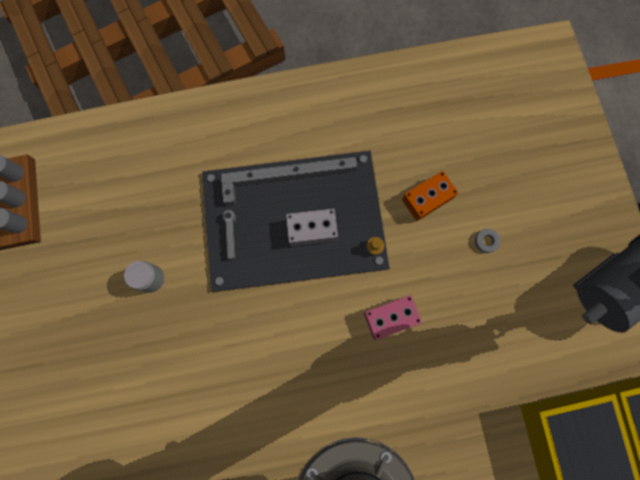

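The aluminium block is the grey one at top (312,226) and scene (338,267). The orange one at (430,195) and the pink one at (393,317) are look-alikes. Next I'll check this in enlarged crops.

Run:
```python
import cv2
a=cv2.imread('pics/top0.png')[140:300,195:395]; cv2.imwrite('pics/c1.png',cv2.resize(a,None,fx=4,fy=4,interpolation=cv2.INTER_CUBIC)[:600])
a=cv2.imread('pics/scene0.png')[190:385,240:480]; cv2.imwrite('pics/c2.png',cv2.resize(a,None,fx=3,fy=3,interpolation=cv2.INTER_CUBIC))
```

```text
(no output)
```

View pics/c1.png

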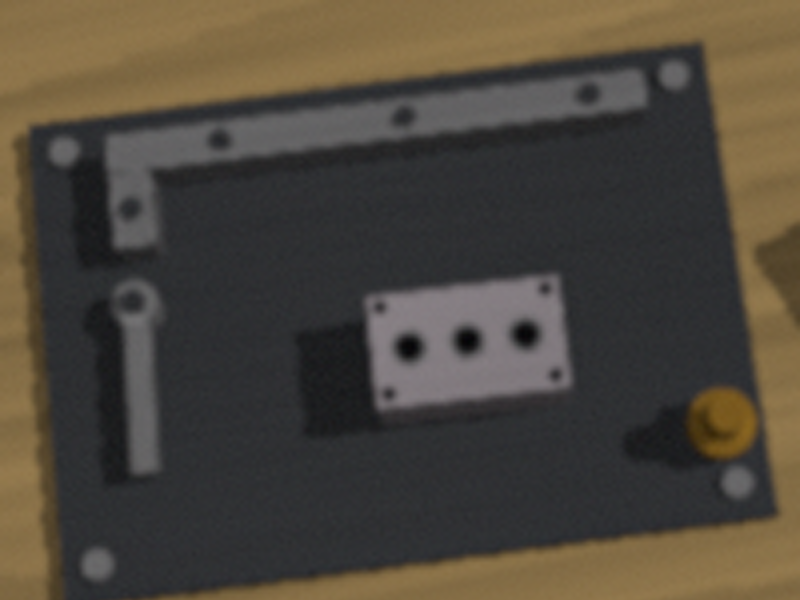

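View pics/c2.png

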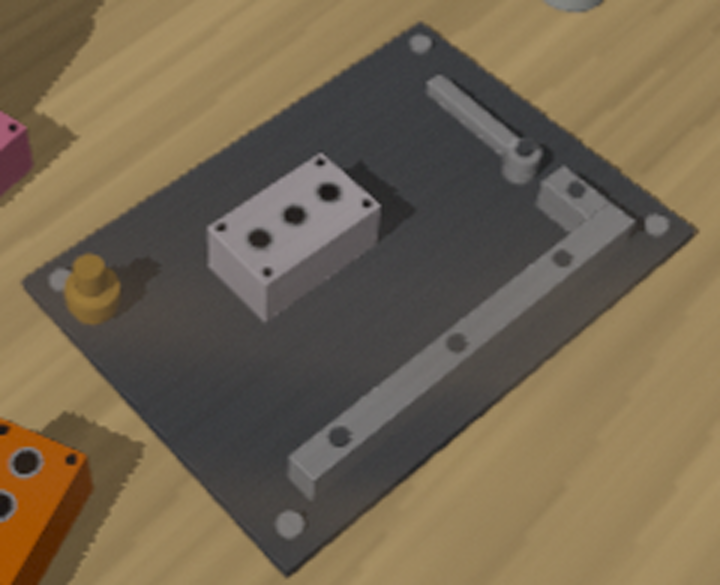

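```bash
cat >> h.py <<'E'
from scipy.optimize import least_squares
def proj(n,P,cal=None):
    c=cal or cams.get_calibration(n); R,_=cv2.Rodrigues(c['rotation']); P=np.asarray(P,float)
    rv,_=cv2.Rodrigues(R.T); return cv2.projectPoints(P.reshape(-1,1,3),rv,-R.T@c['position'],c['K'],c['dist'])[0].reshape(-1,2)
def unproj(n,px,z,cal=None):
    c=cal or cams.get_calibration(n); R,_=cv2.Rodrigues(c['rotation'])
    u=cv2.undistortPoints(np.array(px,float).reshape(-1,1,2),c['K'],c['dist']).reshape(-1,2)
    d=np.c_[u,np.ones(len(u))]@R.T; z=np.broadcast_to(z,len(u)); return c['position']+d*((z-c['position'][2])/d[:,2])[:,None]
def rect(p,hx,hy,z):
    c,s=np.cos(p[2]),np.sin(p[2]); L=np.array([[1,1],[1,-1],[-1,-1],[-1,1]])*[hx,hy]
    return np.c_[L@np.array([[c,s],[-s,c]])+p[:2],np.full(4,z)]
def tofix(F,p):
    c,s=np.cos(F[2]),np.sin(F[2]); d=np.asarray(p)[...,:2]-F[:2]; return d@np.array([[c,-s],[s,c]])
def fromfix(F,p):
    c,s=np.cos(F[2]),np.sin(F[2]); return np.asarray(p)@np.array([[c,s],[-s,c]])+F[:2]
E
cat > m.py <<'E'
from h import *
t=lambda a:(np.array(a,float)+.5)/4-.5+[195,140]
s=lambda a:(np.array(a,float)+.5)/3-.5+[240,190]
FT=t([(30,127),(702,44),(777,515),(66,603)]);FS=s([(695,232),(288,575),(23,282),(420,22)])
BT=t([(366,296),(557,273),(571,383),(377,411)]);BS=s([(381,207),(266,282),(208,227),(320,153)])
# order: far-left, far-right, near-right, near-left
for nm,T,S,hx,hy,z in [('fix',FT,FS,.135,.19,.012),('blk',BT,BS,.03,.05,.057)]:
    out=[]
    for sel in [('top',),('scene',),('top','scene')]:
        f=lambda p:np.concatenate([(proj(n,rect(p,hx,hy,z))-(T if n=='top' else S)).ravel() for n in sel])
        r=least_squares(f,[.4,0,0]); print(nm,sel,np.round(r.x,4),'rms px',np.sqrt(np.mean(r.fun**2)).round(2))
    if nm=='fix':F=r.x
    else:B=r.x
print('block in fix',tofix(F,B),B[2]-F[2])
for p,z in [((134,302),.04),((145,473),.034),((142,318),.034)]: print('latch',unproj('top',t([p]),z)[0],tofix(F,unproj('top',t([p]),z)[0]))
for p,z in [((525,148),.04),((434,83),.034)]: print('latchS',tofix(F,unproj('scene',s([p]),z)[0]))
for n,p in [('top',t([(722,422)])),('scene',s([(90,265)]))]: print('adap',tofix(F,unproj(n,p,.045)[0]))
print('tin',tofix(F,unproj('top',[(140,275)],.075)[0]))
print('corner',fromfix(F,[.09,.12]))
np.save('F.npy',F)
E
python3 m.py
```

```text
fix ('top',) [ 0.5852  0.0095 -0.0768] rms px 0.73
fix ('scene',) [ 0.5867  0.0114 -0.0743] rms px 0.46
fix ('top', 'scene') [ 0.5861  0.0105 -0.0753] rms px 0.75
blk ('top',) [ 0.5524 -0.026  -0.0742] rms px 0.28
blk ('scene',) [ 0.552  -0.023  -0.0936] rms px 0.55
blk ('top', 'scene') [ 0.5524 -0.0247 -0.0836] rms px 0.69
block in fix [-0.03092125 -0.03760366] -0.00822064890201521
latch [0.61250824 0.14188494 0.04      ] [0.01648122 0.13301051]
latch [0.52243009 0.15187588 0.034     ] [-0.07409339  0.13619388]
latch [0.60479713 0.14007064 0.034     ] [0.00892852 0.13062102]
latchS [0.01963198 0.13517472]
latchS [-0.06873099  0.1355597 ]
adap [-0.08761821 -0.16372873]
adap [-0.0942102  -0.15695819]
tin [-0.09318206  0.31178898]
corner [0.68483936 0.12337834]
```

```bash
cat >> h.py <<'E'
from scipy.spatial.transform import Rotation as Ro
F=np.load('F.npy') if __import__('os').path.exists('F.npy') else None
def st():
    s=bot.observe(); R=Ro.from_rotvec(s['tcp_rot']).as_matrix(); g=s['eef_pos']+R[:,1]*bot.grasp_offset
    print('t',round(float(s['time_s']),2),'tcp',np.round(s['eef_pos'],4),'F',np.round(s['ft_force'],1),'w',round(float(s['width']),3),'grasp fix',np.round(tofix(F,g)*1000,1),'gz',round(g[2]*1000,1),'zaxis ang in fix deg',round(np.degrees(np.arctan2(R[1,2],R[0,2])-F[2]),1))
    return s,R,g
def plan(p_fix_mm,gz_mm,zang=None):
    """translation (tool mm) from present to grasp at fixture pos; rotation about tool y to have z axis at zang deg in fixture"""
    s,R,g=st(); w=np.r_[fromfix(F,np.array(p_fix_mm)/1000),gz_mm/1000]
    print('shift tool mm',np.round(R.T@(w-g)*1000,1))
    if zang is not None:
        a=np.radians(zang)+F[2]; Rd=np.array([[0,0,np.cos(a)],[0,0,np.sin(a)],[0,-1,0]],float); Rd[:,0]=np.cross(Rd[:,1],Rd[:,2])
        print('rot tool deg',np.round(np.degrees(Ro.from_matrix(R.T@Rd).as_rotvec()),2),'shift after rot',np.round(Rd.T@(w+(-Rd[:,1])*bot.grasp_offset-s['eef_pos'])*1000,1))
E
python3 - <<'E'
from h import *
s,R,g=st();print(R.round(3)); plan([-100,-38],120,90); plan([-100,-38],120,-90)
E
```

```text
t 0.7 tcp [ 0.2477 -0.6279  0.4047] F [ 0.5 -0.2  0.1] w 0.085 grasp fix [-289.3 -662.1] gz 250.0 zaxis ang in fix deg -64.2
[[-0.93   0.     0.367]
 [-0.367 -0.    -0.93 ]
 [ 0.    -1.     0.   ]]
t 0.7 tcp [ 0.2477 -0.6279  0.4047] F [ 0.5 -0.2  0.1] w 0.085 grasp fix [-289.3 -662.1] gz 250.0 zaxis ang in fix deg -64.2
shift tool mm [-442.5  130.  -479.1]
rot tool deg [ 0.0000e+00 -1.5415e+02  1.0000e-02] shift after rot [189.3 130.  624.1]
t 0.7 tcp [ 0.2477 -0.6279  0.4047] F [ 0.5 -0.2  0.1] w 0.085 grasp fix [-289.3 -662.1] gz 250.0 zaxis ang in fix deg -64.2
shift tool mm [-442.5  130.  -479.1]
rot tool deg [-0.   25.85  0.  ] shift after rot [-189.3  130.  -624.1]
```

play_rows --commands '[{"ry": 8.6, "fingers": 135}, {"ry": 8.6}, {"ry": 8.65}, {"x": -17, "z": -56}, {"x": -17, "z": -56}]' --squeeze 20

```text
$.commands[0]: bad value
```

play_rows --commands '[{"x": -17, "z": -56}, {"x": -17, "z": -56}, {"x": -17, "z": -56}, {"x": -17, "z": -56}, {"x": -17, "z": -56}]'

```text
$.commands[0]: bad value
```

play_rows --commands '[{"x": -17, "z": -56}, {"x": -17, "z": -56}, {"x": -17, "z": -56}, {"x": -10, "z": -30}, {}]'

```text
$.commands[0]: bad value
```

Run:
```python
from h import *
plan([-105,-38],40,-90)
snap('top','top1.png');snap('scene','scene1.png')
```

```text
t 0.7 tcp [ 0.2477 -0.6279  0.4047] F [ 0.5 -0.2  0.1] w 0.085 grasp fix [-289.3 -662.1] gz 250.0 zaxis ang in fix deg -64.2
shift tool mm [-438.   210.  -481.3]
rot tool deg [-0.   25.85  0.  ] shift after rot [-184.3  210.  -624.1]
```

View pics/scene1.png

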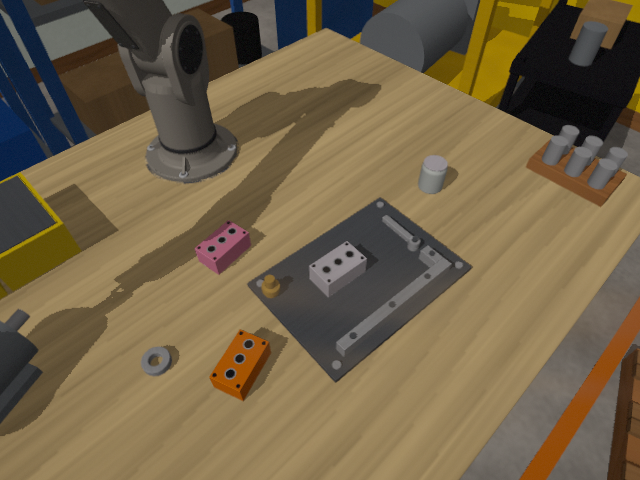

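The scene hasn't changed because the calls were refused. I'll retry with every field filled in.

play_rows --commands '[{"x": 0, "y": 0, "z": 0, "rx": 0, "ry": 8.6, "rz": 0, "fingers": 135}, {"x": 0, "y": 0, "z": 0, "rx": 0, "ry": 8.6, "rz": 0, "fingers": 135}, {"x": 0, "y": 0, "z": 0, "rx": 0, "ry": 8.6, "rz": 0, "fingers": 135}, {"x": -17, "y": 0, "z": -56, "rx": 0, "ry": 0, "rz": 0, "fingers": 135}, {"x": -17, "y": 0, "z": -56, "rx": 0, "ry": 0, "rz": 0, "fingers": 135}]' --squeeze 20

```text
time_s: 1.42
eef_pos: [0.2903, -0.5176, 0.4045]
tcp_rot: [-0.083, -2.183, 2.183]
ft_force: [0.5, -0.9, -0.3]
width: 0.0403
```

play_rows --commands '[{"x": -17, "y": 0, "z": -56, "rx": 0, "ry": 0, "rz": 0, "fingers": 135}, {"x": -17, "y": 0, "z": -56, "rx": 0, "ry": 0, "rz": 0, "fingers": 135}, {"x": -17, "y": 0, "z": -56, "rx": 0, "ry": 0, "rz": 0, "fingers": 135}, {"x": -17, "y": 0, "z": -56, "rx": 0, "ry": 0, "rz": 0, "fingers": 135}, {"x": -17, "y": 0, "z": -56, "rx": 0, "ry": 0, "rz": 0, "fingers": 135}]'

```text
time_s: 2.05
eef_pos: [0.396, -0.244, 0.4051]
tcp_rot: [-0.083, -2.183, 2.185]
ft_force: [1.9, -1.0, 0.6]
width: 0.0401
```

play_rows --commands '[{"x": -17, "y": 0, "z": -56, "rx": 0, "ry": 0, "rz": 0, "fingers": 135}, {"x": -17, "y": 0, "z": -56, "rx": 0, "ry": 0, "rz": 0, "fingers": 135}, {"x": -17, "y": 0, "z": -56, "rx": 0, "ry": 0, "rz": 0, "fingers": 135}, {"x": -10, "y": 0, "z": -56, "rx": 0, "ry": 0, "rz": 0, "fingers": 135}, {"x": 0, "y": 0, "z": 0, "rx": 0, "ry": 0, "rz": 0, "fingers": 135}]'

```text
time_s: 2.68
eef_pos: [0.4739, -0.0223, 0.4052]
tcp_rot: [-0.074, -2.19, 2.186]
ft_force: [0.2, 0.1, -0.1]
width: 0.0401
```

Run:
```python
from h import *
plan([-105,-38],45,-90)
snap('top','top2.png');snap('scene','scene2.png')
```

```text
t 2.67 tcp [ 0.4739 -0.0223  0.4052] F [ 0.2  0.1 -0.1] w 0.04 grasp fix [-109.1  -40.9] gz 250.5 zaxis ang in fix deg -89.5
shift tool mm [ -3.9 205.5  -2.5]
rot tool deg [ 0.11  0.53 -0.08] shift after rot [ -4.4 205.5  -3.2]
```

View pics/scene2.png

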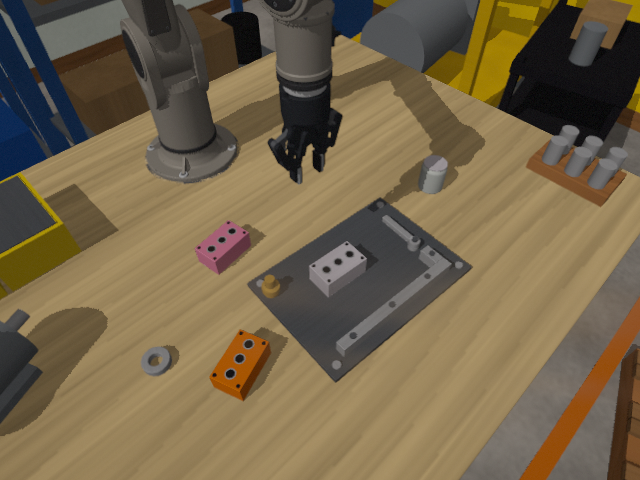

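play_rows --commands '[{"x": 0, "y": 55, "z": -3, "rx": 0, "ry": 0.5, "rz": 0, "fingers": 135}, {"x": 0, "y": 55, "z": 0, "rx": 0, "ry": 0, "rz": 0, "fingers": 135}, {"x": 0, "y": 55, "z": 0, "rx": 0, "ry": 0, "rz": 0, "fingers": 135}, {"x": 0, "y": 45, "z": 0, "rx": 0, "ry": 0, "rz": 0, "fingers": 135}, {"x": 0, "y": 0, "z": 0, "rx": 0, "ry": 0, "rz": 0, "fingers": 135}]'

```text
time_s: 3.4
eef_pos: [0.4716, -0.0256, 0.1923]
tcp_rot: [-0.085, -2.173, 2.176]
ft_force: [-0.5, -0.7, 0.3]
width: 0.0402
```

Run:
```python
from h import *
plan([19,-38],40,-90)
snap('scene','scene3.png')
```

```text
t 3.4 tcp [ 0.4716 -0.0256  0.1923] F [-0.5 -0.7  0.3] w 0.04 grasp fix [-112.4  -44.8] gz 37.6 zaxis ang in fix deg -90.6
shift tool mm [-131.4   -3.3   -8.1]
rot tool deg [-0.09 -0.57  0.4 ] shift after rot [-130.4   -2.4   -6.6]
```

View pics/scene3.png

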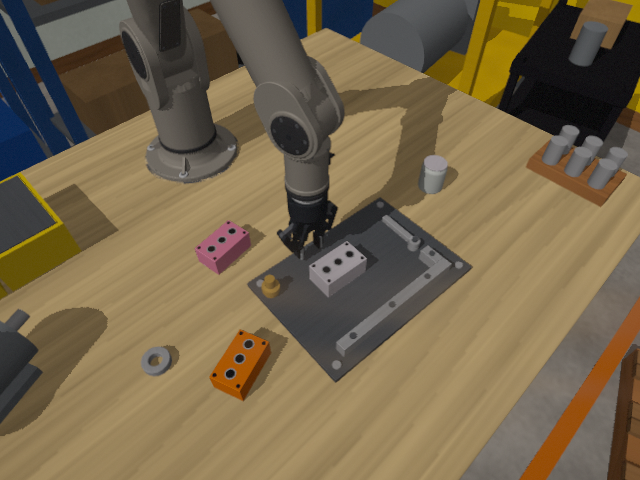

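play_rows --commands '[{"x": -12, "y": -2, "z": -6, "rx": 0, "ry": -0.5, "rz": 0, "fingers": 135}, {"x": -12, "y": 0, "z": 0, "rx": 0, "ry": 0, "rz": 0, "fingers": 135}, {"x": -10, "y": 0, "z": 0, "rx": 0, "ry": 0, "rz": 0, "fingers": 135}, {"x": -10, "y": 0, "z": 0, "rx": 0, "ry": 0, "rz": 0, "fingers": 135}, {"x": -10, "y": 0, "z": 0, "rx": 0, "ry": 0, "rz": 0, "fingers": 135}]'

```text
time_s: 4.08
eef_pos: [0.5258, -0.0223, 0.1964]
tcp_rot: [-0.074, -2.179, 2.181]
ft_force: [-10.5, 0.2, 8.0]
width: 0.0399
```

play_rows --commands '[{"x": -10, "y": 0, "z": 0, "rx": 0, "ry": 0, "rz": 0, "fingers": 135}, {"x": -10, "y": 0, "z": 0, "rx": 0, "ry": 0, "rz": 0, "fingers": 135}, {"x": -10, "y": 0, "z": 0, "rx": 0, "ry": 0, "rz": 0, "fingers": 135}, {"x": -10, "y": 0, "z": 0, "rx": 0, "ry": 0, "rz": 0, "fingers": 135}, {"x": -10, "y": 0, "z": 0, "rx": 0, "ry": 0, "rz": 0, "fingers": 135}]'

```text
time_s: 4.7
eef_pos: [0.5758, -0.026, 0.1964]
tcp_rot: [-0.074, -2.179, 2.181]
ft_force: [-9.2, 0.7, 6.9]
width: 0.0403
```

Run:
```python
from h import *
plan([19,-38],40,-90)
a=snap('scene','scene4.png'); b=snap('top','top4.png')
cv2.imwrite('pics/c3.png',cv2.resize(a[190:385,240:480,::-1],None,fx=3,fy=3,interpolation=2))
```

```text
t 4.7 tcp [ 0.5758 -0.026   0.1964] F [-9.2  0.7  6.9] w 0.04 grasp fix [ -8.6 -37.3] gz 41.7 zaxis ang in fix deg -90.0
shift tool mm [-27.6   1.5   0.7]
rot tool deg [-0.07  0.05  0.39] shift after rot [-26.5   1.7   0.9]
```

View pics/c3.png

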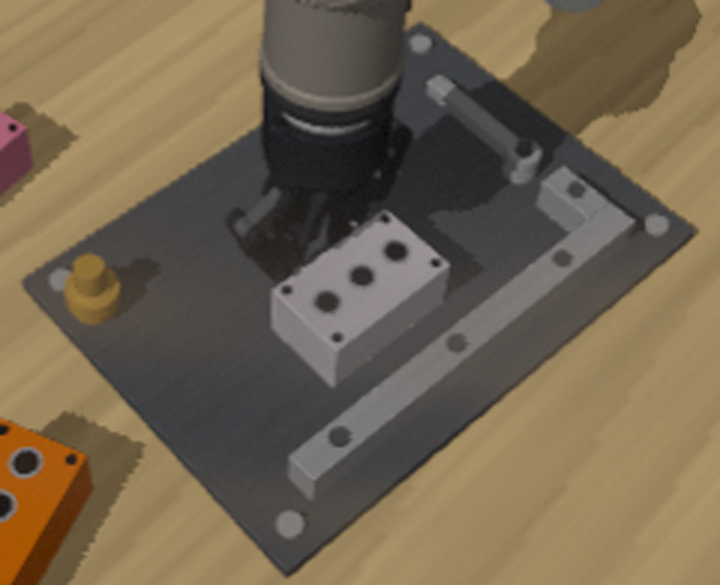

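View pics/top4.png

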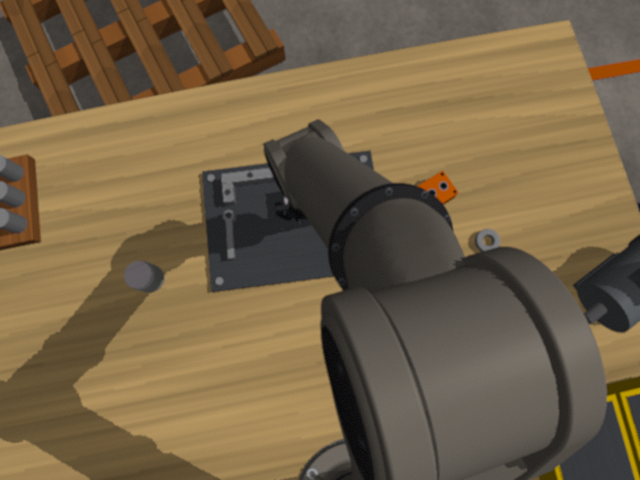

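```bash
cat >> h.py <<'E'
def blk(pts,off=(240,190),k=3):
    S=(np.array(pts,float)+.5)/k-.5+off
    r=least_squares(lambda p:(proj('scene',rect(p,.03,.05,.057))-S).ravel(),[.6,0,0])
    q=tofix(F,r.x); print('blk fix mm',np.round(q*1000,1),'ang',round(r.x[2]-F[2],3),'rms',np.sqrt(np.mean(r.fun**2)).round(2))
def crop(f):
    a=snap('scene',f); cv2.imwrite('pics/c_'+f,cv2.resize(a[190:385,240:480,::-1],None,fx=3,fy=3,interpolation=2))
E
python3 - <<'E'
from h import *
blk([(448,262),(334,347),(272,293),(385,212)])
E
```

```text
blk fix mm [ 31.9 -36.6] ang 0.004 rms 0.98
```

play_rows --commands '[{"x": -8, "y": 0, "z": 0, "rx": 0, "ry": 0, "rz": 0, "fingers": 135}, {"x": -8, "y": 0, "z": 0, "rx": 0, "ry": 0, "rz": 0, "fingers": 135}, {"x": -6, "y": 0, "z": 0, "rx": 0, "ry": 0, "rz": 0, "fingers": 135}, {"x": -3, "y": 0, "z": 0, "rx": 0, "ry": 0, "rz": 0, "fingers": 135}, {"x": 0, "y": 0, "z": 0, "rx": 0, "ry": 0, "rz": 0, "fingers": 135}]'

```text
time_s: 5.42
eef_pos: [0.6017, -0.0278, 0.1962]
tcp_rot: [-0.079, -2.182, 2.182]
ft_force: [-5.6, 0.8, 0.6]
width: 0.0401
```

play_rows --commands '[{"x": -1, "y": 0, "z": 0, "rx": 0, "ry": 0, "rz": 0, "fingers": 135}, {"x": -1, "y": 0, "z": 0, "rx": 0, "ry": 0, "rz": 0, "fingers": 135}, {"x": 0, "y": 0, "z": 0, "rx": 0, "ry": 0, "rz": 0, "fingers": 135}, {"x": 0, "y": 0, "z": 0, "rx": 0, "ry": 0, "rz": 0, "fingers": 135}, {"x": 0, "y": 0, "z": 0, "rx": 0, "ry": 0, "rz": 0, "fingers": 135}]'

```text
time_s: 6.05
eef_pos: [0.6023, -0.0278, 0.1962]
tcp_rot: [-0.075, -2.18, 2.181]
ft_force: [-11.2, 0.9, 6.7]
width: 0.0397
```

Run:
```python
from h import *
st();crop('s5.png')
```

```text
t 6.05 tcp [ 0.6023 -0.0278  0.1962] F [-11.2   0.9   6.7] w 0.04 grasp fix [ 18.1 -37.1] gz 41.5 zaxis ang in fix deg -90.0
```

View pics/c_s5.png

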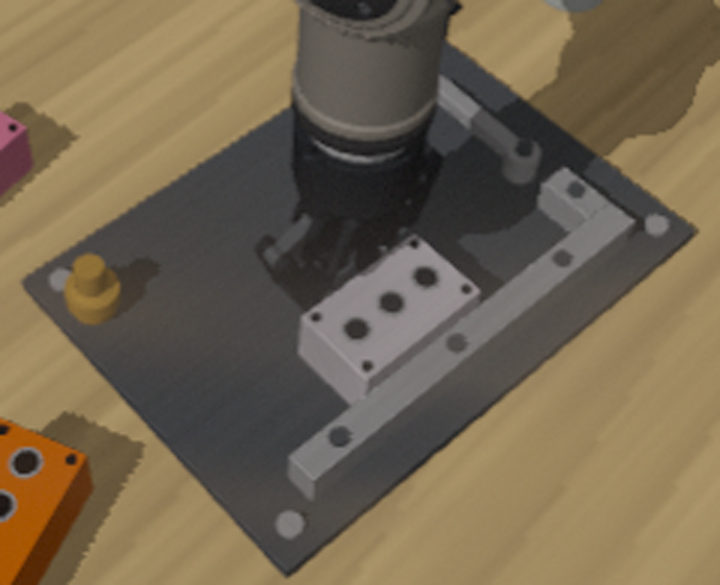

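play_rows --commands '[{"x": -2, "y": 0, "z": 0, "rx": 0, "ry": 0, "rz": 0, "fingers": 135}, {"x": -1, "y": 0, "z": 0, "rx": 0, "ry": 0, "rz": 0, "fingers": 135}, {"x": 0, "y": 0, "z": 0, "rx": 0, "ry": 0, "rz": 0, "fingers": 135}, {"x": 0, "y": 0, "z": 0, "rx": 0, "ry": 0, "rz": 0, "fingers": 135}, {"x": 0, "y": 0, "z": 0, "rx": 0, "ry": 0, "rz": 0, "fingers": 135}]'

```text
time_s: 6.72
eef_pos: [0.6032, -0.0278, 0.1962]
tcp_rot: [-0.068, -2.176, 2.179]
ft_force: [-21.0, 1.9, 15.3]
width: 0.04
```

Run:
```python
from h import *
st();crop('s6.png')
```

```text
t 6.72 tcp [ 0.6032 -0.0278  0.1962] F [-21.    1.9  15.3] w 0.04 grasp fix [ 18.1 -37.1] gz 41.5 zaxis ang in fix deg -89.9
```

View pics/c_s6.png

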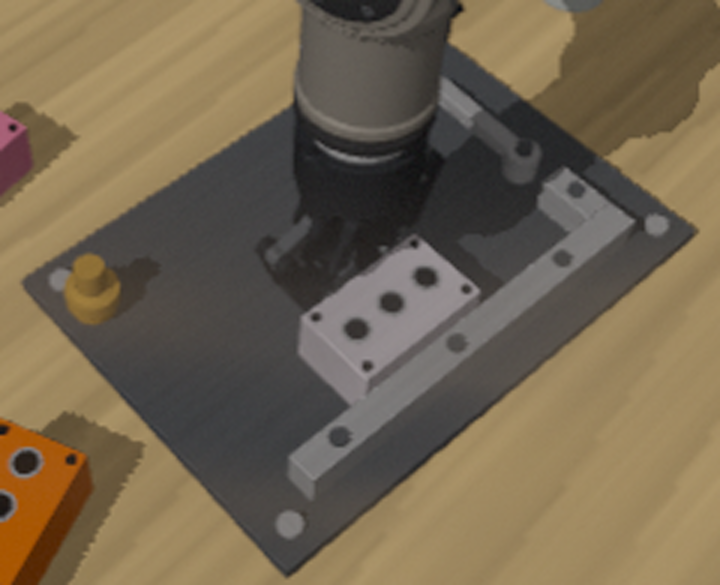

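play_rows --commands '[{"x": 35, "y": 0, "z": 0, "rx": 0, "ry": 0, "rz": 0, "fingers": 255}, {"x": 0, "y": 0, "z": 36, "rx": 0, "ry": 0, "rz": 0, "fingers": 255}, {"x": 0, "y": 0, "z": 36, "rx": 0, "ry": 0, "rz": 0, "fingers": 255}, {"x": 0, "y": 0, "z": 36, "rx": 0, "ry": 0, "rz": 0, "fingers": 255}, {"x": 0, "y": 0, "z": 0, "rx": 0, "ry": 0, "rz": 0, "fingers": 255}]'

```text
time_s: 7.4
eef_pos: [0.5649, -0.1375, 0.1973]
tcp_rot: [-0.091, -2.179, 2.184]
ft_force: [0.0, -0.2, 0.2]
width: -0.0001
```

Run:
```python
from h import *
plan([62,-140],42,-90);crop('s7.png')
```

```text
t 7.4 tcp [ 0.5649 -0.1375  0.1973] F [ 0.  -0.2  0.2] w -0.0 grasp fix [  -9.5 -149.5] gz 42.6 zaxis ang in fix deg -90.3
shift tool mm [-71.4   0.7  -9.9]
rot tool deg [-0.14 -0.29 -0.17] shift after rot [-71.9   0.6  -9.1]
```

View pics/c_s7.png

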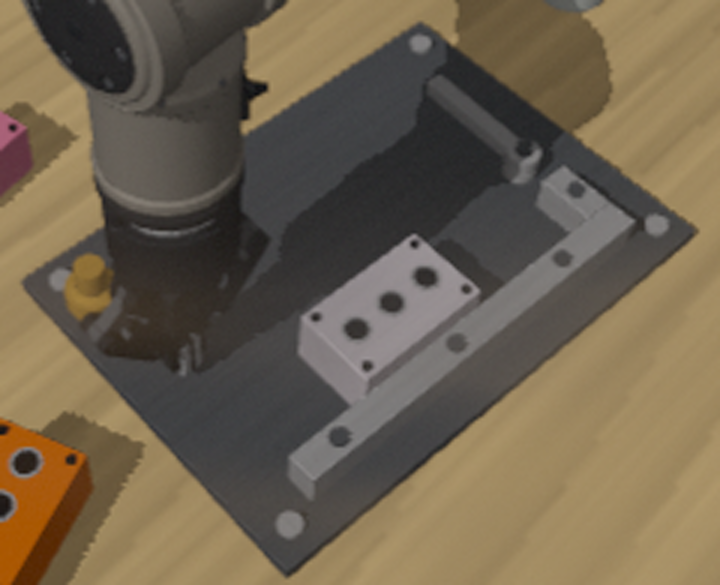

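play_rows --commands '[{"x": -36, "y": 0, "z": 0, "rx": 0, "ry": -0.3, "rz": 0, "fingers": 255}, {"x": -36, "y": 0, "z": 0, "rx": 0, "ry": 0, "rz": 0, "fingers": 255}, {"x": 0, "y": 0, "z": 0, "rx": 0, "ry": 0, "rz": 0, "fingers": 255}, {"x": 0, "y": 0, "z": -15, "rx": 0, "ry": 0, "rz": 0, "fingers": 255}, {"x": 0, "y": 0, "z": -15, "rx": 0, "ry": 0, "rz": 0, "fingers": 255}]'

```text
time_s: 8.07
eef_pos: [0.6377, -0.1065, 0.1966]
tcp_rot: [-0.074, -2.187, 2.186]
ft_force: [0.4, 0.2, -0.1]
width: -0.0003
```

Run:
```python
from h import *
plan([62,-100],42,-90);crop('s8.png')
```

```text
t 8.07 tcp [ 0.6377 -0.1065  0.1966] F [ 0.4  0.2 -0.1] w -0.0 grasp fix [  60.2 -112.6] gz 41.9 zaxis ang in fix deg -89.6
shift tool mm [ -1.9  -0.1 -12.6]
rot tool deg [0.04 0.4  0.05] shift after rot [ -1.7  -0.1 -12.7]
```

View pics/c_s8.png

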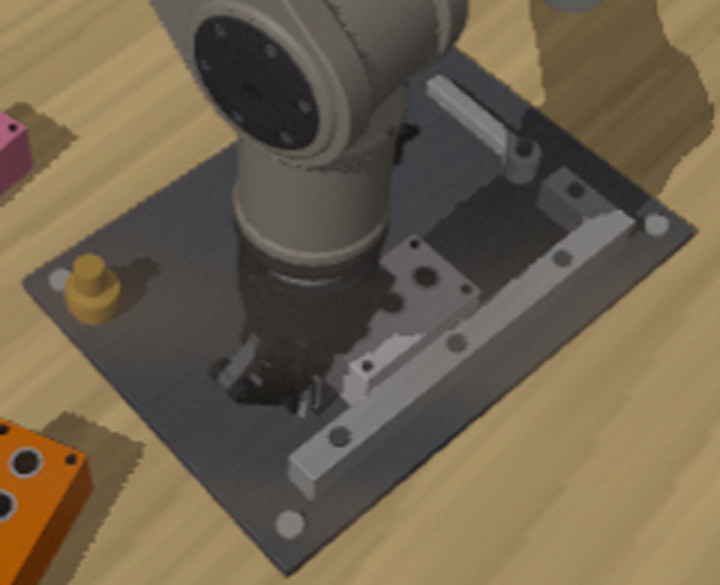

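play_rows --commands '[{"x": 0, "y": 0, "z": -9, "rx": 0, "ry": 0, "rz": 0, "fingers": 255}, {"x": 0, "y": 0, "z": -9, "rx": 0, "ry": 0, "rz": 0, "fingers": 255}, {"x": 0, "y": 0, "z": -9, "rx": 0, "ry": 0, "rz": 0, "fingers": 255}, {"x": 0, "y": 0, "z": -9, "rx": 0, "ry": 0, "rz": 0, "fingers": 255}, {"x": 0, "y": 0, "z": -9, "rx": 0, "ry": 0, "rz": 0, "fingers": 255}]'

```text
time_s: 8.75
eef_pos: [0.6412, -0.066, 0.1968]
tcp_rot: [-0.078, -2.181, 2.188]
ft_force: [-1.2, -6.6, 1.6]
width: 0.0
```

Run:
```python
from h import *
plan([62,0],42,-90);crop('s9.png')
```

```text
t 8.75 tcp [ 0.6412 -0.066   0.1968] F [-1.2 -6.6  1.6] w 0.0 grasp fix [ 60.7 -72.6] gz 42.1 zaxis ang in fix deg -89.8
shift tool mm [ -1.5  -0.1 -72.6]
rot tool deg [-0.2   0.19  0.02] shift after rot [ -1.2   0.1 -72.1]
```

View pics/c_s9.png

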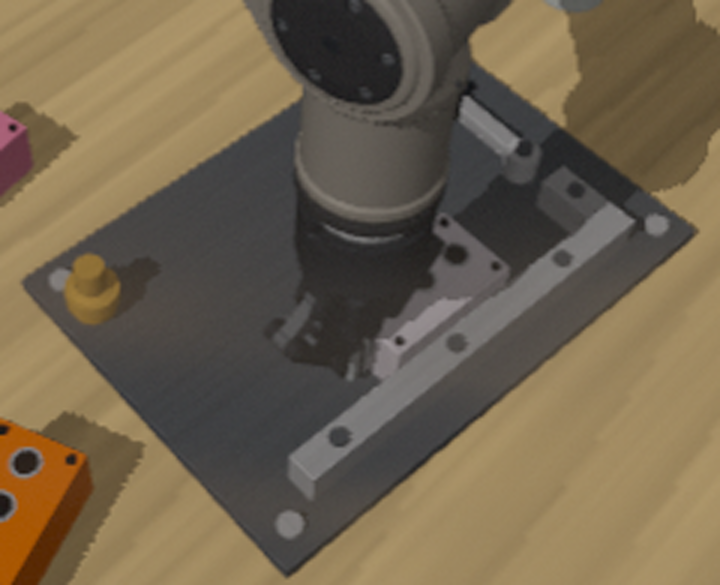

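play_rows --commands '[{"x": 0, "y": 0, "z": -9, "rx": 0, "ry": 0, "rz": 0, "fingers": 255}, {"x": 0, "y": 0, "z": -9, "rx": 0, "ry": 0, "rz": 0, "fingers": 255}, {"x": 0, "y": 0, "z": -9, "rx": 0, "ry": 0, "rz": 0, "fingers": 255}, {"x": 0, "y": 0, "z": -9, "rx": 0, "ry": 0, "rz": 0, "fingers": 255}, {"x": 0, "y": 0, "z": -9, "rx": 0, "ry": 0, "rz": 0, "fingers": 255}]'

```text
time_s: 9.43
eef_pos: [0.6446, -0.0207, 0.1968]
tcp_rot: [-0.078, -2.182, 2.188]
ft_force: [-0.9, -6.0, 1.6]
width: -0.0
```

Run:
```python
from h import *
plan([62,0],42,-90);crop('s10.png')
```

```text
t 9.43 tcp [ 0.6446 -0.0207  0.1968] F [-0.9 -6.   1.6] w -0.0 grasp fix [ 60.7 -27.2] gz 42.1 zaxis ang in fix deg -89.8
shift tool mm [ -1.4   0.1 -27.2]
rot tool deg [-0.16  0.21 -0.  ] shift after rot [ -1.3   0.1 -26.7]
```

View pics/c_s10.png

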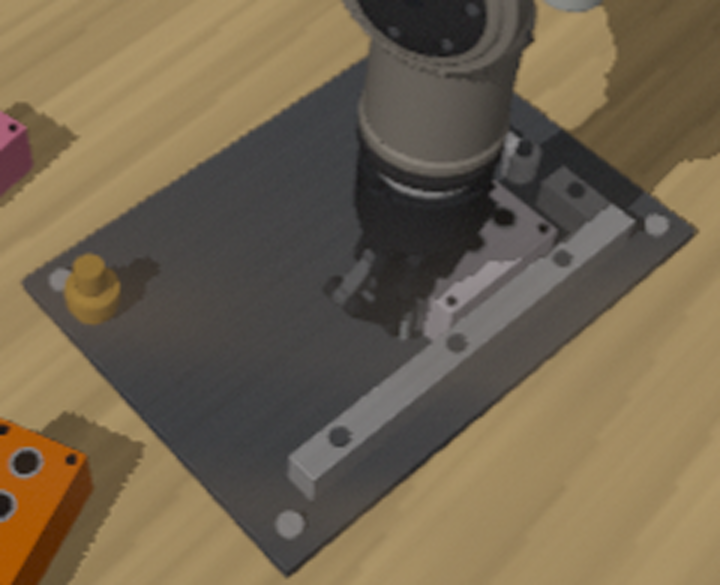

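play_rows --commands '[{"x": 0, "y": 0, "z": -8, "rx": 0, "ry": 0, "rz": 0, "fingers": 255}, {"x": 0, "y": 0, "z": -8, "rx": 0, "ry": 0, "rz": 0, "fingers": 255}, {"x": 0, "y": 0, "z": -6, "rx": 0, "ry": 0, "rz": 0, "fingers": 255}, {"x": 0, "y": 0, "z": -2, "rx": 0, "ry": 0, "rz": 0, "fingers": 255}, {"x": 0, "y": 0, "z": 0, "rx": 0, "ry": 0, "rz": 0, "fingers": 255}]'

```text
time_s: 10.1
eef_pos: [0.6463, 0.0041, 0.1968]
tcp_rot: [-0.077, -2.184, 2.187]
ft_force: [0.7, -4.9, 1.7]
width: -0.0
```

Run:
```python
from h import *
plan([62,5],42,-90);crop('s11.png')
```

```text
t 10.1 tcp [0.6463 0.0041 0.1968] F [ 0.7 -4.9  1.7] w -0.0 grasp fix [60.6 -2.1] gz 42.1 zaxis ang in fix deg -89.7
shift tool mm [-1.4  0.1 -7.1]
rot tool deg [-0.08  0.28 -0.01] shift after rot [-1.4  0.1 -6.9]
```

View pics/c_s11.png

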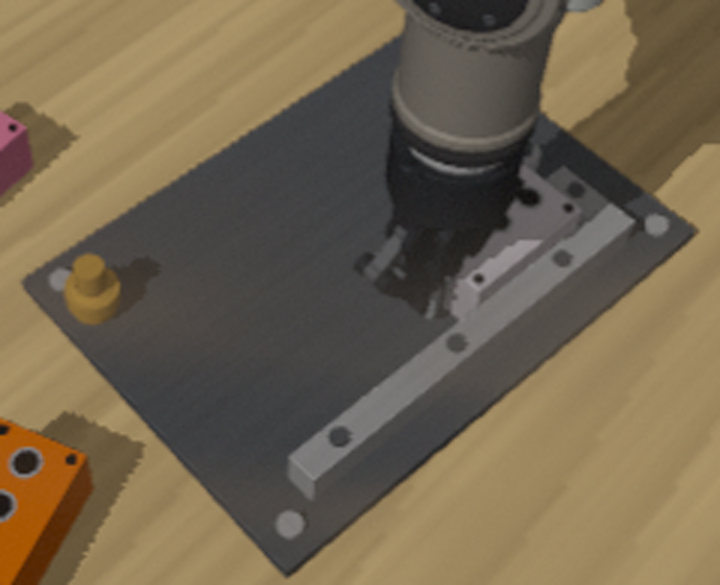

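play_rows --commands '[{"x": 0, "y": 0, "z": -2, "rx": 0, "ry": 0, "rz": 0, "fingers": 255}, {"x": 0, "y": 0, "z": -2, "rx": 0, "ry": 0, "rz": 0, "fingers": 255}, {"x": 0, "y": 0, "z": -1, "rx": 0, "ry": 0, "rz": 0, "fingers": 255}, {"x": 0, "y": 0, "z": -1, "rx": 0, "ry": 0, "rz": 0, "fingers": 255}, {"x": 0, "y": 0, "z": 0, "rx": 0, "ry": 0, "rz": 0, "fingers": 255}]'

```text
time_s: 10.78
eef_pos: [0.6467, 0.0098, 0.1968]
tcp_rot: [-0.077, -2.184, 2.187]
ft_force: [-1.0, -6.7, 2.6]
width: -0.0002
```

play_rows --commands '[{"x": 0, "y": 0, "z": -1, "rx": 0, "ry": 0, "rz": 0, "fingers": 255}, {"x": 0, "y": 0, "z": -1, "rx": 0, "ry": 0, "rz": 0, "fingers": 255}, {"x": 0, "y": 0, "z": -1, "rx": 0, "ry": 0, "rz": 0, "fingers": 255}, {"x": 0, "y": 0, "z": 0, "rx": 0, "ry": 0, "rz": 0, "fingers": 255}, {"x": 0, "y": 0, "z": 0, "rx": 0, "ry": 0, "rz": 0, "fingers": 255}]'

```text
time_s: 11.4
eef_pos: [0.647, 0.0127, 0.1968]
tcp_rot: [-0.077, -2.184, 2.187]
ft_force: [-0.1, -5.7, 2.0]
width: -0.0002
```

Run:
```python
from h import *
plan([62,5],42,-90);crop('s12.png')
```

```text
t 11.4 tcp [0.647  0.0127 0.1968] F [-0.1 -5.7  2. ] w -0.0 grasp fix [60.6  6.6] gz 42.1 zaxis ang in fix deg -89.7
shift tool mm [-1.4  0.1  1.6]
rot tool deg [-0.09  0.26 -0.  ] shift after rot [-1.5  0.1  1.8]
```

View pics/c_s12.png

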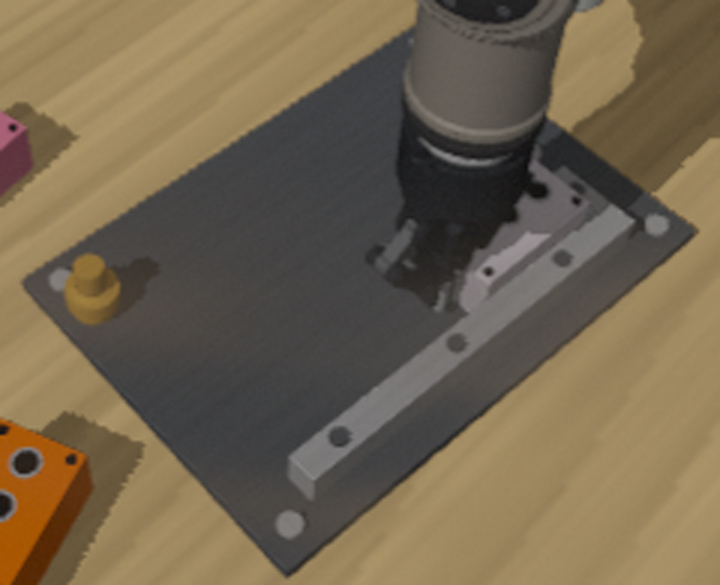

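Run:
```python
from h import *
for y in (70,65,62):
    q=fromfix(F,[.06,y/1000]); P=proj('scene',rect([*q,F[2]],.03,.05,.057)); print(y,np.round((P-[240,190]+.5)*3-.5))
```

```text
70 [[593. 205.]
 [490. 286.]
 [422. 228.]
 [525. 152.]]
65 [[588. 209.]
 [484. 291.]
 [416. 232.]
 [520. 155.]]
62 [[585. 211.]
 [481. 293.]
 [413. 235.]
 [517. 158.]]
```

play_rows --commands '[{"x": 0, "y": 0, "z": -1, "rx": 0, "ry": 0, "rz": 0, "fingers": 255}, {"x": 0, "y": 0, "z": -1, "rx": 0, "ry": 0, "rz": 0, "fingers": 255}, {"x": 0, "y": 0, "z": -1, "rx": 0, "ry": 0, "rz": 0, "fingers": 255}, {"x": 0, "y": 0, "z": 0, "rx": 0, "ry": 0, "rz": 0, "fingers": 255}, {"x": 0, "y": 0, "z": 0, "rx": 0, "ry": 0, "rz": 0, "fingers": 255}]'

```text
time_s: 12.08
eef_pos: [0.6471, 0.0142, 0.1968]
tcp_rot: [-0.078, -2.181, 2.188]
ft_force: [-1.5, -9.2, 3.0]
width: 0.0002
```

play_rows --commands '[{"x": 0, "y": 0, "z": -1.5, "rx": 0, "ry": 0, "rz": 0, "fingers": 255}, {"x": 0, "y": 0, "z": -1.5, "rx": 0, "ry": 0, "rz": 0, "fingers": 255}, {"x": 0, "y": 0, "z": -1, "rx": 0, "ry": 0, "rz": 0, "fingers": 255}, {"x": 0, "y": 0, "z": 0, "rx": 0, "ry": 0, "rz": 0, "fingers": 255}, {"x": 0, "y": 0, "z": 0, "rx": 0, "ry": 0, "rz": 0, "fingers": 255}]'

```text
time_s: 12.7
eef_pos: [0.6472, 0.015, 0.1969]
tcp_rot: [-0.08, -2.174, 2.191]
ft_force: [-2.9, -15.5, 7.1]
width: -0.0
```

Run:
```python
from h import *
plan([62,5],42,-90);crop('s13.png')
```

```text
t 12.7 tcp [0.6472 0.015  0.1969] F [ -2.9 -15.5   7.1] w -0.0 grasp fix [60.5  7.8] gz 42.2 zaxis ang in fix deg -90.0
shift tool mm [-1.5  0.2  2.8]
rot tool deg [-0.45  0.04  0.06] shift after rot [-1.4  0.2  4.1]
```

View pics/c_s13.png

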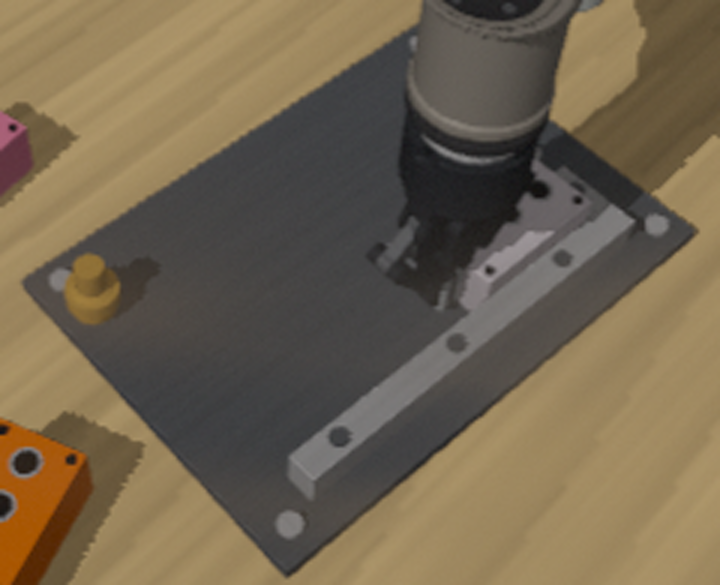

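play_rows --commands '[{"x": 0, "y": 0, "z": 25, "rx": 0, "ry": 0, "rz": 0, "fingers": 255}, {"x": 0, "y": 0, "z": 25, "rx": 0, "ry": 0, "rz": 0, "fingers": 255}, {"x": 40, "y": 0, "z": 0, "rx": 0, "ry": 0, "rz": 0, "fingers": 255}, {"x": 40, "y": 0, "z": 0, "rx": 0, "ry": 0, "rz": 0, "fingers": 255}, {"x": 0, "y": 0, "z": 0, "rx": 0, "ry": 0, "rz": 0, "fingers": 135}]'

```text
time_s: 13.38
eef_pos: [0.5613, -0.0222, 0.1963]
tcp_rot: [-0.07, -2.186, 2.184]
ft_force: [0.9, -0.3, -0.5]
width: 0.0172
```

play_rows --commands '[{"x": 0, "y": 0, "z": -33, "rx": 0, "ry": 0, "rz": 0, "fingers": 135}, {"x": 0, "y": 0, "z": -33, "rx": 0, "ry": 0, "rz": 0, "fingers": 135}, {"x": 0, "y": 0, "z": -33, "rx": 0, "ry": 0, "rz": 0, "fingers": 135}, {"x": 0, "y": 0, "z": 0, "rx": 0, "ry": 0, "rz": 0, "fingers": 135}, {"x": 0, "y": 0, "z": 0, "rx": 0, "ry": 0, "rz": 0, "fingers": 135}]'

```text
time_s: 14.0
eef_pos: [0.5714, 0.0757, 0.1967]
tcp_rot: [-0.076, -2.187, 2.186]
ft_force: [0.0, -0.7, -0.6]
width: 0.0402
```

Run:
```python
from h import *
plan([14,60],42,-90);crop('s14.png')
```

```text
t 14.0 tcp [0.5714 0.0757 0.1967] F [ 0.  -0.7 -0.6] w 0.04 grasp fix [-19.4  64. ] gz 42.0 zaxis ang in fix deg -89.6
shift tool mm [-33.4   0.    4.2]
rot tool deg [ 0.01  0.36 -0.03] shift after rot [-33.5   0.    4. ]
```

View pics/c_s14.png

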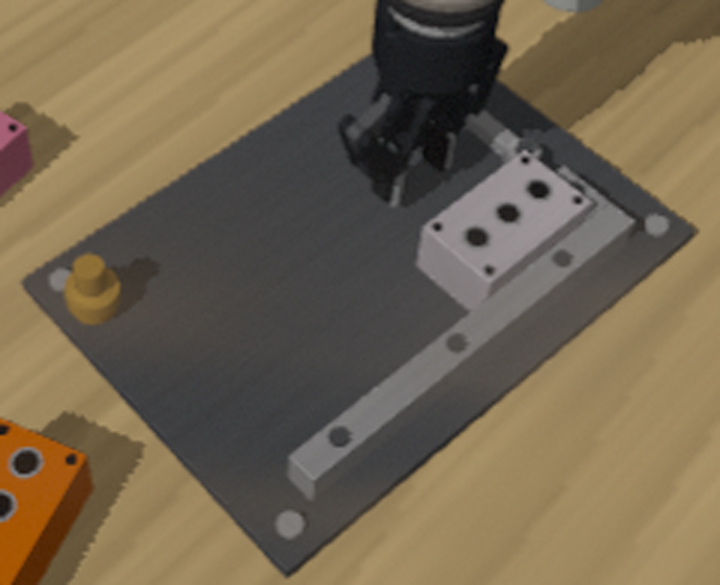

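play_rows --commands '[{"x": -12, "y": 0, "z": 4, "rx": 0, "ry": 0.3, "rz": 0, "fingers": 135}, {"x": -12, "y": 0, "z": 0, "rx": 0, "ry": 0, "rz": 0, "fingers": 135}, {"x": -8, "y": 0, "z": 0, "rx": 0, "ry": 0, "rz": 0, "fingers": 135}, {"x": -3, "y": 0, "z": 0, "rx": 0, "ry": 0, "rz": 0, "fingers": 135}, {"x": -2, "y": 0, "z": 0, "rx": 0, "ry": 0, "rz": 0, "fingers": 135}]'

```text
time_s: 14.68
eef_pos: [0.6077, 0.069, 0.1966]
tcp_rot: [-0.081, -2.183, 2.183]
ft_force: [0.4, 0.1, -0.5]
width: 0.0399
```

play_rows --commands '[{"x": -2, "y": 0, "z": 0, "rx": 0, "ry": 0, "rz": 0, "fingers": 135}, {"x": -1, "y": 0, "z": 0, "rx": 0, "ry": 0, "rz": 0, "fingers": 135}, {"x": -1, "y": 0, "z": 0, "rx": 0, "ry": 0, "rz": 0, "fingers": 135}, {"x": 0, "y": 0, "z": 0, "rx": 0, "ry": 0, "rz": 0, "fingers": 135}, {"x": 0, "y": 0, "z": 0, "rx": 0, "ry": 0, "rz": 0, "fingers": 135}]'

```text
time_s: 15.3
eef_pos: [0.609, 0.0692, 0.1964]
tcp_rot: [-0.072, -2.18, 2.182]
ft_force: [-10.6, -0.1, 9.0]
width: 0.0404
```

Run:
```python
from h import *
st()
```

```text
t 15.3 tcp [0.609  0.0692 0.1964] F [-10.6  -0.1   9. ] w 0.04 grasp fix [17.4 60. ] gz 41.7 zaxis ang in fix deg -89.9
```

play_rows --commands '[{"x": -2, "y": 0, "z": 0, "rx": 0, "ry": 0, "rz": 0, "fingers": 135}, {"x": -1, "y": 0, "z": 0, "rx": 0, "ry": 0, "rz": 0, "fingers": 135}, {"x": 0, "y": 0, "z": 0, "rx": 0, "ry": 0, "rz": 0, "fingers": 135}, {"x": 0, "y": 0, "z": 0, "rx": 0, "ry": 0, "rz": 0, "fingers": 135}, {"x": 0, "y": 0, "z": 0, "rx": 0, "ry": 0, "rz": 0, "fingers": 135}]'

```text
time_s: 15.92
eef_pos: [0.6103, 0.0695, 0.196]
tcp_rot: [-0.067, -2.177, 2.181]
ft_force: [-16.4, 0.6, 12.2]
width: 0.0399
```

play_rows --commands '[{"x": 20, "y": 0, "z": 0, "rx": 0, "ry": 0, "rz": 0, "fingers": 135}, {"x": 40, "y": 0, "z": 0, "rx": 0, "ry": 0, "rz": 0, "fingers": 135}, {"x": 0, "y": -60, "z": 0, "rx": 0, "ry": 0, "rz": 0, "fingers": 255}, {"x": 0, "y": -40, "z": 0, "rx": 0, "ry": 0, "rz": 0, "fingers": 255}, {"x": 0, "y": 0, "z": 0, "rx": 0, "ry": 0, "rz": 0, "fingers": 255}]'

```text
time_s: 16.55
eef_pos: [0.5559, 0.0733, 0.3003]
tcp_rot: [-0.089, -2.188, 2.185]
ft_force: [-0.8, 0.3, -0.4]
width: -0.0003
```

Run:
```python
from h import *
plan([-58,180],142,-90);crop('s15.png')
```

```text
t 16.55 tcp [0.5559 0.0733 0.3003] F [-0.8  0.3 -0.4] w -0.0 grasp fix [-33.7  60.7] gz 145.6 zaxis ang in fix deg -89.9
shift tool mm [  24.2    3.7 -119.3]
rot tool deg [ 0.1   0.05 -0.41] shift after rot [  23.2    3.6 -119.6]
```

View pics/c_s15.png

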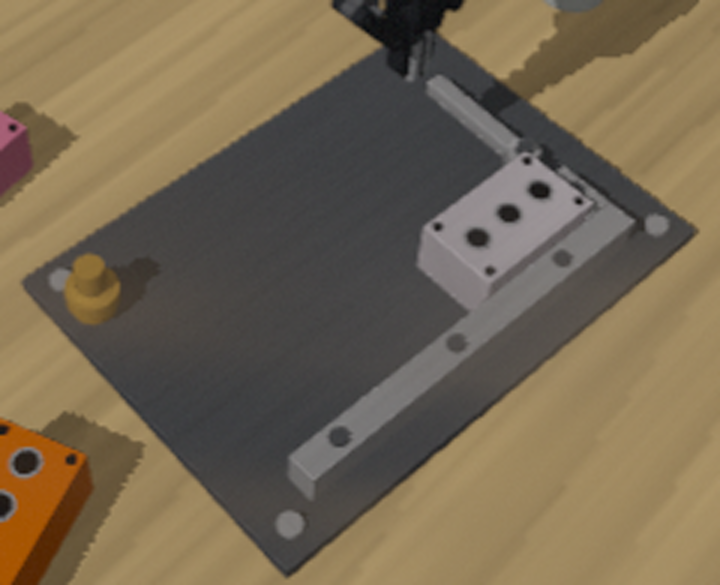

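```bash
python3 - <<'E'
from h import *
blk([(593,201),(488,283),(420,226),(525,151)])
E
python3 - <<'E'
import cv2
a=cv2.imread('pics/s15.png')[230:295,370:460]; cv2.imwrite('pics/c15b.png',cv2.resize(a,None,fx=8,fy=8,interpolation=2))
E
```

```text
blk fix mm [58.2 71.1] ang -0.003 rms 0.29
```

View pics/c15b.png

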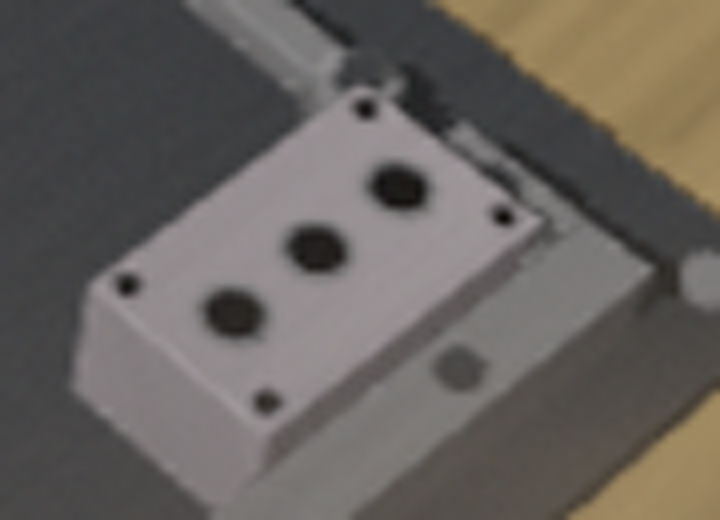

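play_rows --commands '[{"x": 12, "y": 0, "z": -60, "rx": 0, "ry": 0, "rz": -0.4, "fingers": 255}, {"x": 12, "y": 0, "z": -60, "rx": 0, "ry": 0, "rz": 0, "fingers": 255}, {"x": 0, "y": 0, "z": 0, "rx": 0, "ry": 0, "rz": 0, "fingers": 255}, {"x": 0, "y": 40, "z": 0, "rx": 0, "ry": 0, "rz": 0, "fingers": 255}, {"x": 0, "y": 0, "z": 0, "rx": 0, "ry": 0, "rz": 0, "fingers": 255}]'

```text
time_s: 17.23
eef_pos: [0.5378, 0.1929, 0.2533]
tcp_rot: [-0.066, -2.173, 2.18]
ft_force: [-0.7, -0.5, 0.1]
width: -0.0001
```

Run:
```python
from h import *
plan([-58,180],38,-90);crop('s16.png')
```

```text
t 17.23 tcp [0.5378 0.1929 0.2533] F [-0.7 -0.5  0.1] w -0.0 grasp fix [-64.  177.6] gz 98.6 zaxis ang in fix deg -90.0
shift tool mm [-6.8 60.5 -2.6]
rot tool deg [-0.24  0.03  0.8 ] shift after rot [-3.8 60.6 -1.7]
```

View pics/c_s16.png

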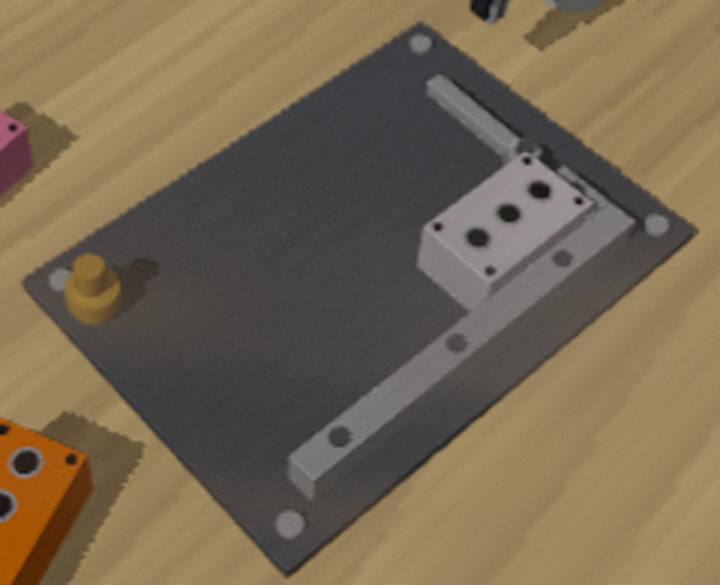

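play_rows --commands '[{"x": -3, "y": 30, "z": 0, "rx": 0, "ry": 0, "rz": 0.8, "fingers": 255}, {"x": 0, "y": 30, "z": 0, "rx": 0, "ry": 0, "rz": 0, "fingers": 255}, {"x": 0, "y": 0, "z": 0, "rx": 0, "ry": 0, "rz": 0, "fingers": 255}, {"x": 0, "y": 0, "z": 0, "rx": 0, "ry": 0, "rz": 0, "fingers": 255}, {"x": -4, "y": 0, "z": 12, "rx": 0, "ry": 0, "rz": 0, "fingers": 255}]'

```text
time_s: 17.9
eef_pos: [0.5461, 0.1827, 0.1985]
tcp_rot: [-0.09, -2.19, 2.187]
ft_force: [0.2, -0.5, 0.2]
width: 0.0001
```

Run:
```python
from h import *
plan([-51,150],38,-90);snap('scene','s17.png')
```

```text
t 17.9 tcp [0.5461 0.1827 0.1985] F [ 0.2 -0.5  0.2] w 0.0 grasp fix [-51.4 169. ] gz 43.8 zaxis ang in fix deg -89.9
shift tool mm [-0.3  5.8 19. ]
rot tool deg [ 0.1   0.14 -0.53] shift after rot [-1.8  5.8 18.7]
```

View pics/s17.png

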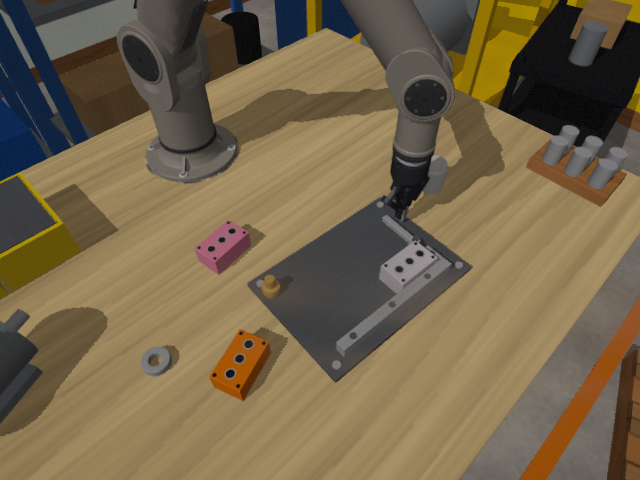

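play_rows --commands '[{"x": 0, "y": 6, "z": 10, "rx": 0, "ry": 0, "rz": -0.4, "fingers": 255}, {"x": 0, "y": 0, "z": 12, "rx": 0, "ry": 0, "rz": 0, "fingers": 255}, {"x": -2, "y": 0, "z": 12, "rx": 0, "ry": 0, "rz": 0, "fingers": 255}, {"x": -2, "y": 0, "z": 12, "rx": 0, "ry": 0, "rz": 0, "fingers": 255}, {"x": -3, "y": 0, "z": 12, "rx": 0, "ry": 0, "rz": 0, "fingers": 255}]'

```text
time_s: 18.58
eef_pos: [0.5483, 0.1227, 0.1908]
tcp_rot: [-0.081, -2.183, 2.183]
ft_force: [0.2, 2.4, -0.7]
width: 0.0
```

Run:
```python
from h import *
plan([-25,77],38,-90);crop('s18.png')
```

```text
t 18.57 tcp [0.5483 0.1227 0.1908] F [ 0.2  2.4 -0.7] w 0.0 grasp fix [-46.2 109. ] gz 36.1 zaxis ang in fix deg -90.0
shift tool mm [-21.1  -1.9  32. ]
rot tool deg [-0.    0.04  0.01] shift after rot [-21.1  -1.9  32. ]
```

View pics/c_s18.png

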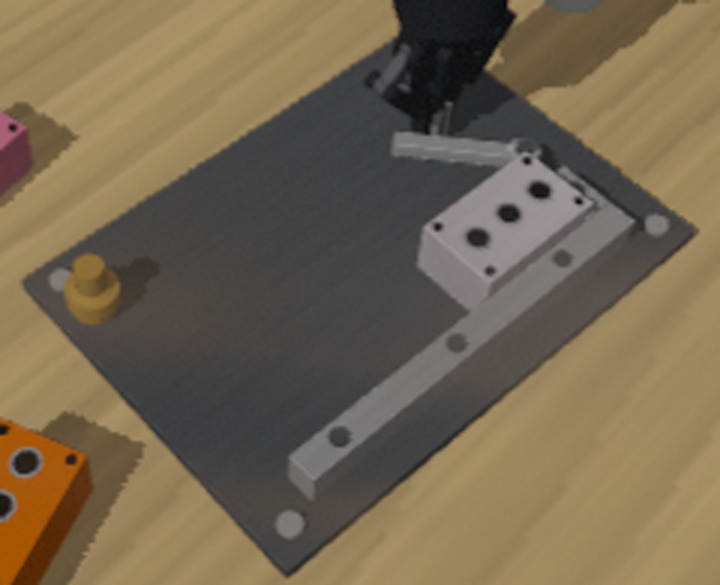

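The latch is swinging, and the bar end is now at crop (397,145). I'll keep following the arc.

play_rows --commands '[{"x": -5, "y": 0, "z": 10, "rx": 0, "ry": 0, "rz": 0, "fingers": 255}, {"x": -7, "y": 0, "z": 10, "rx": 0, "ry": 0, "rz": 0, "fingers": 255}, {"x": -9, "y": 0, "z": 12, "rx": 0, "ry": 0, "rz": 0, "fingers": 255}, {"x": -8, "y": 0, "z": 8, "rx": 0, "ry": 0, "rz": 0, "fingers": 255}, {"x": -8, "y": 0, "z": 4, "rx": 0, "ry": 0, "rz": 0, "fingers": 255}]'

```text
time_s: 19.25
eef_pos: [0.5824, 0.0759, 0.1907]
tcp_rot: [-0.082, -2.182, 2.183]
ft_force: [-0.3, 1.3, -0.2]
width: 0.0003
```

Run:
```python
from h import *
plan([2,65],38,-90);crop('s19.png')
```

```text
t 19.25 tcp [0.5824 0.0759 0.1907] F [-0.3  1.3 -0.2] w 0.0 grasp fix [-8.7 64.8] gz 36.0 zaxis ang in fix deg -90.0
shift tool mm [-10.7  -2.   -0.2]
rot tool deg [-0.03 -0.01  0.02] shift after rot [-10.6  -2.   -0.1]
```

View pics/c_s19.png

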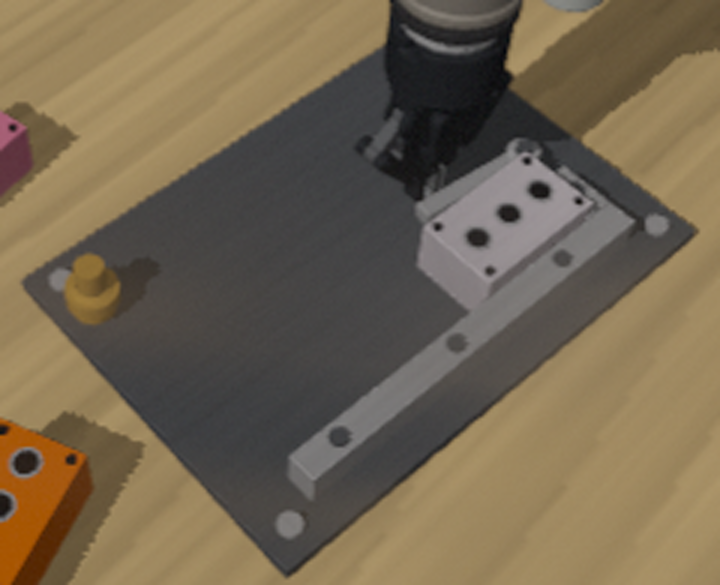

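play_rows --commands '[{"x": -4, "y": 0, "z": 0, "rx": 0, "ry": 0, "rz": 0, "fingers": 255}, {"x": -4, "y": 0, "z": 0, "rx": 0, "ry": 0, "rz": 0, "fingers": 255}, {"x": -3, "y": 0, "z": 0, "rx": 0, "ry": 0, "rz": 0, "fingers": 255}, {"x": -2, "y": 0, "z": 0, "rx": 0, "ry": 0, "rz": 0, "fingers": 255}, {"x": 0, "y": 0, "z": 0, "rx": 0, "ry": 0, "rz": 0, "fingers": 255}]'

```text
time_s: 19.92
eef_pos: [0.5925, 0.0764, 0.1904]
tcp_rot: [-0.073, -2.179, 2.182]
ft_force: [-9.8, -0.0, 8.9]
width: -0.0
```

play_rows --commands '[{"x": -1, "y": 0, "z": 0, "rx": 0, "ry": 0, "rz": 0, "fingers": 255}, {"x": -1, "y": 0, "z": 0, "rx": 0, "ry": 0, "rz": 0, "fingers": 255}, {"x": 0, "y": 0, "z": 0, "rx": 0, "ry": 0, "rz": 0, "fingers": 255}, {"x": 0, "y": 0, "z": 0, "rx": 0, "ry": 0, "rz": 0, "fingers": 255}, {"x": 0, "y": 0, "z": 0, "rx": 0, "ry": 0, "rz": 0, "fingers": 255}]'

```text
time_s: 20.55
eef_pos: [0.5931, 0.0765, 0.1902]
tcp_rot: [-0.069, -2.177, 2.182]
ft_force: [-16.0, 0.6, 12.4]
width: -0.0
```

Run:
```python
from h import *
plan([2,65],38,-90)
```

```text
t 20.55 tcp [0.5931 0.0765 0.1902] F [-16.    0.6  12.4] w -0.0 grasp fix [ 0.5 66. ] gz 35.5 zaxis ang in fix deg -89.9
shift tool mm [-1.5 -2.5  1. ]
rot tool deg [-0.14  0.13  0.58] shift after rot [ 0.1 -2.5  1.4]
```

play_rows --commands '[{"x": 15, "y": 0, "z": 0, "rx": 0, "ry": 0, "rz": 0, "fingers": 255}, {"x": 40, "y": 0, "z": 0, "rx": 0, "ry": 0, "rz": 0, "fingers": 255}, {"x": 0, "y": -60, "z": 0, "rx": 0, "ry": 0, "rz": 0, "fingers": 255}, {"x": 20, "y": -60, "z": 0, "rx": 0, "ry": 0, "rz": 0, "fingers": 255}, {"x": 20, "y": -50, "z": -40, "rx": 0, "ry": 0, "rz": 0, "fingers": 255}]'

```text
time_s: 21.18
eef_pos: [0.5065, 0.118, 0.3591]
tcp_rot: [-0.09, -2.182, 2.183]
ft_force: [2.3, 0.2, 0.1]
width: 0.0004
```

Run:
```python
from h import *
st(); crop('s20.png'); b=snap('top','top20.png')
cv2.imwrite('pics/c20.png',cv2.resize(b[140:260,195:395,::-1],None,fx=4,fy=4,interpolation=2))
```

```text
t 21.18 tcp [0.5065 0.118  0.3591] F [2.3 0.2 0.1] w 0.0 grasp fix [-87.  101.1] gz 204.4 zaxis ang in fix deg -90.2
```

View pics/c_s20.png

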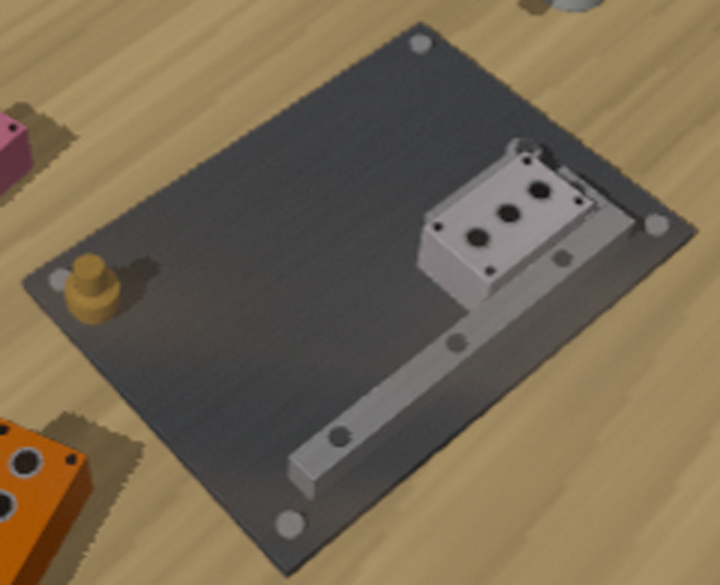

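View pics/c20.png

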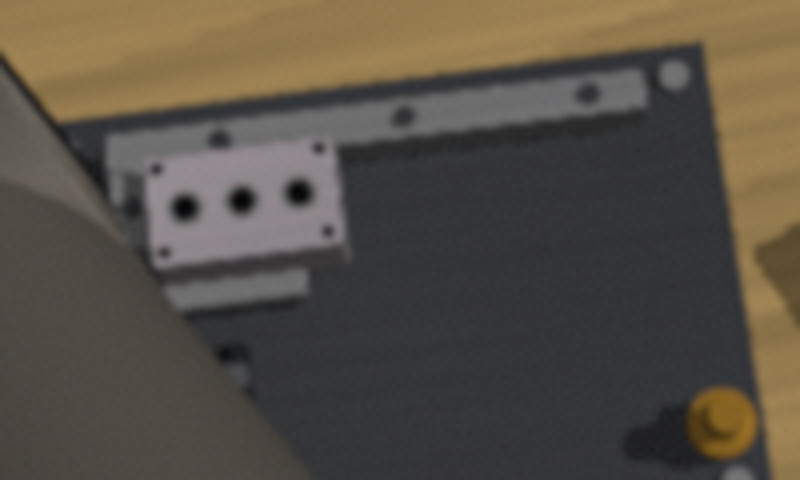

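Run:
```python
from h import *
t=lambda a:(np.array(a,float)+.5)/4-.5+[195,140]
T=t([(145,166),(333,140),(345,240),(152,270)]); S=(np.array([(593,201),(488,283),(420,226),(525,151)],float)+.5)/3-.5+[240,190]
f=lambda p:np.r_[(proj('top',rect(p,.03,.05,.057))-T).ravel(),(proj('scene',rect(p,.03,.05,.057))-S).ravel()]
r=least_squares(f,[.6,0,0]); print(tofix(F,r.x),r.x[2]-F[2],np.sqrt(np.mean(r.fun**2)))
print('bar end near top corner',tofix(F,unproj('top',t([(308,293),(308,268)]),.034)))
for th in (1.45,1.5,1.57):
    d=np.array([-np.cos(th),-np.sin(th)]); n=np.array([d[1],-d[0]]); piv=np.array([.019,.135])
    P=np.array([piv+.092*d+.007*s*n for s in(1,-1)]); W=np.c_[fromfix(F,P),[.034]*2]; print(th,np.round((proj('top',W)-[195,140]+.5)*4-.5), np.round((proj('scene',W)-[240,190]+.5)*3-.5))
for n in ('top','scene'):
  for l in ('adaptor','bearing','tin'):print(n,l,[(np.round(d['centre']),round(d['conf'],2)) for d in spotter.spot_in(n,l)][:2])
```

```text
[0.05788582 0.06960852] 0.005899473690167106 0.7362616959672478
bar end near top corner [[0.01119646 0.04188058]
 [0.02486529 0.04045547]]
1.45 [[305. 312.]
 [306. 287.]] [[413. 204.]
 [426. 217.]]
1.5 [[306. 304.]
 [305. 278.]] [[417. 208.]
 [431. 222.]]
1.57 [[306. 292.]
 [303. 267.]] [[423. 215.]
 [438. 227.]]
top adaptor [(array([378., 248.]), 0.65)]
top bearing [(array([485., 242.]), 0.59)]
top tin [(array([144., 273.]), 0.77)]
scene adaptor [(array([270., 289.]), 0.68)]
scene bearing [(array([150., 355.]), 0.75), (array([407., 262.]), 0.74)]
scene tin [(array([351., 287.]), 0.7), (array([432., 175.]), 0.68)]
```

Run:
```python
from h import *
print(bot.finish_job()); st()
```

```text
the job is handed in; nothing more can be done
None
the job is handed in; nothing more can be done
```

I pushed the aluminium block flat against the long fence with two half-open fingers, then along the fence into the end stop with the fingers shut. I re-seated it against the fence, swung the latch shut by pushing it to its dead stop, and raised the hand clear. The job was handed in at about 21 s of the 64 s allowed; no verdict is reported.

**Last checks:**
- **Block:** both cameras together put it at about (57.9, 69.6) mm in the fixture frame, 0.006 rad off square. The x value is only just inside the 57–63 mm limit. I take it as seated because the measurement is good to only about 2 mm. The force also rose to 16–21 N at the fence and about 15 N at the end stop, with under 1.5 mm of further motion.
- **Latch:** the bar end sits within about 2 px of where it should be at 1.57 rad, and the push met a hard stop at 16 N.
- **Adaptor, bearing and tin:** the top camera finds each within 3 px of where it started. In the scene picture the adaptor agrees. The bearing's best report was about 13 px off and the tin's best report was a false one. I put both down to detector error, since nothing came near either and the tin's second report matches its start.

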